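# Show the notched test tile over the dish, label up

## Robot

A 7-joint arm with a two-finger parallel gripper is mounted at the origin on the work surface. World frame = base frame: x ahead of the robot, y to its left, z up, the work surface at z = 0. Lengths are in m, angles in degrees, forces in N, time in s.
With the tool pointing down it reaches from about 0.35 to 0.9 m from the base axis. Payload 19.9 kg.
Tool frame: the origin (TCP) lies at the very end of the fingers, on their centre line; the grasp point (between the pads) lies 19 mm behind it; z points along the fingers, y is the line along which they close (so a half turn about z gives the same grasp; the last joint's range is limited). The gripper opens to 85 mm and grips with 20 to 120 N. Pads are 22 mm wide; open, the fingers measure 114 mm over their backs; the gripper's body (76 mm by 85 mm) begins 54 mm behind the grasp point. The pads swing forward as they close: fully open they stand 13 mm farther back than shut.
Start: joints at [62.653, 23.915, -0.59, 92.452, 0.269, 63.638, -3.037], TCP at [0.264, -0.567, 0.211] pointing down, gripper open.
Joint ranges: [-161.28, 161.28], [-22.2, 115.67], [-73.04, 71.86], [3.21, 147.25], [-68.34, 248.33], [10.77, 114.83], [-161.83, 161.83]. Speed limits (degrees/s): [108.29, 108.29, 136.94, 136.94, 172.46, 172.46, 172.46].

## Interface

Orientations are given as a 3x3 rotation matrix whose columns are the frame's x, y, z axes.
In Python, from rig import readout, eyes, manip gives the robot as it stands.
- The arm moves only by the tool servo_tool, never from a script. Its argument "deltas" is a list that holds one entry, the list of rows, each a list of 7 numbers: the shift along the tool's x, y, z in m, then the turn, a rotation vector about the tool's x, y, z in degrees, then the gripper's target within -1 to 1 (fully open at 1, half-way at 0, shut at -1). A call has 1 to 20 rows; each row is the pose to reach, as a shift and turn from the pose commanded when the call began, along the tool's axes at that moment; what a row does not reach only later rows make up. A row lasts 1/12 s, in which the tool goes at most 41.7 mm and 7.16 degrees, less where a joint would pass 70% of its speed; a pose out of reach is approached as far as the arm can. A call with a gripper value outside its range is refused whole. The fingers move at their own pace and stop on an object; the grip force is fixed at half the most. Time passes only in rows, so rows that repeat a pose let the fingers close. It gives the time, the measured TCP pose, the force, the opening and the grip force at its end, in the units of the state.
- readout.sense(): the state, without advancing time (a new reading comes with each control period).
- eyes.grab_frame(name): name is "scene" or "side" or "wrist"; returns the picture (384x512x3 uint8, red, green, blue); there is no depth.
- eyes.camera_model(name): a dict with "fx", "fy", "cx", "cy" (pixels), "rvec" (rotation vector, rad) and "tvec" (3), from world to camera coordinates, as OpenCV has them; the wrist camera has in their place "T_tool_cam" (4x4, takes a point from camera to tool coordinates, whose origin is the TCP and whose axes are the flange's). Camera axes: x right, y down, z forward; pixel columns grow to the right and rows downward; lengths in m; the calibration is good to about 2 mm. A picture is of the moment at which its call begins: read the wrist's pose just before it. camera_model takes no time and is no camera call.
- manip.finish_job(): hands the job in; it is judged then, once.
The state is a dict: "time": time; "joint_positions": joint angles; "qd": joint speeds; "effort": joint torques, N m; "position": TCP position; "tcp_rot": TCP orientation; "ft_force": force on the tool from outside, world axes, zero at the start; "ft_torque": the same for the moment, N m; "finger_gap": finger opening in m; "finger_force": force on a finger pad.
Only numpy, scipy, OpenCV 4.12 (cv2) and the standard library are available. Lean on these libraries where they do the work, as an engineer would, in place of code of your own. Each camera call takes 0.05 s, during which the arm holds its last target. There are 200 camera calls.

## Task

Three fired-clay test tiles stand on edge in the wooden rack; find the one with a small square notch cut out of an upper corner, which marks its label end, and lift it out. Hold it over the middle of the dish on the banding wheel, centre about 10 cm above the dish's rim and clear of everything, its long side level and straight across the bench with the notched end to the robot's left, and tipped back about half-way (45 degrees) so that the label face looks up and towards the far side of the bench, away from the robot. Finish while still holding it there, steady in the gripper, and leave the other tiles, the dish and everything else in place.

Things in the scene. Friction and masses are not known exactly. Their poses are not given: they have to be found in the camera images.
- tile: the notched tile, red fired clay, 100 long x 8 thick x 60 high mm, 100 g, on edge in a rack slot. Origin: middle of its underside; x along its length to the notched (label) end, z up, y through the thickness. The label face (30 x 32 mm paper label near the notched end) looks to -y: facing it, the notch is at the top right. Notch: 15 x 15 mm, square, out of the corner at +x, +z. No other tile has one
- tile_centre (a point): the middle of the notched tile, 30 mm above its origin along its z; it has the tile's axes
- tile_notch (a point): the middle of the notch, 42.5 mm along x and 52.5 mm along z from the tile's origin
- rack: fixed wooden rack, 90 x 170 x 22 mm, turned any way round. Origin: centre of its underside. Three slots along its x, 10 mm wide, at y = -62, 0 and +62 mm; slot floor 6 mm above the table, rails' tops 22 mm: a tile stands with 44 mm above the rails, its top 66 mm above the table and its ends 5 mm beyond the rack
- wheel: fixed banding wheel (small turntable), aluminium disc of 180 mm diameter, top 58 mm above the table. Origin: centre of its underside. Its x points away from the robot base to the far side of the bench and its y to the robot's left, always
- dish: shallow red clay dish, 110 mm wide, 34 mm high, loose on the wheel's middle: its rim is 92 mm above the table. Origin: centre of its underside
- plain_a: un-notched tile, otherwise the same, in another slot
- plain_b: un-notched tile, otherwise the same, in the third slot
- mug: white mug, 80 mm high, 72 mm wide
- brush: brush lying on the bench, 170 mm long
- jar: white jar, 90 mm high, 68 mm wide
- rib: spatula lying on the bench, 190 mm long
- bisque: red clay cup, 50 mm high, 84 mm wide
- pestle: small white pestle standing on its broad end, 108 mm high, 48 mm wide
- bottle: clear bottle, 150 mm high, 60 mm wide
Mind the look-alikes: they are no part of the job. Leave any blue or purple look-alike of the tile alone.

How it is judged:
By the outcome, as a careful person would: the job done as asked, in the order asked, and still so for the second after the job is handed in, while the arm keeps its last pose, push and grip.
It also fails if it takes over 35 s, if anything falls off the work surface, if the arm or the gripper's body presses on something with over 40 N, if the wrist force passes 120 N, or if a joint passes its speed limit or range.

## Working session

There is one attempt and no reset: what is moved stays moved. The work goes in short steps, Python scripts to look and compute and a tool call to move; the robot and the scene stay as the last step left them, time stands still between calls to the robot, and variables do not carry over. Pictures are saved under pics/ and viewed, at most 10 in all, crops included, and the job is handed in when it is done.

Besides the shell and the picture viewer there is one more tool, called after ">>>" as name([rows], argument=value, ...), one row to a line, values as JSON. servo_tool: Moves the arm, as the interface text tells. Its arguments: {"type":"object","properties":{"deltas":{"type":"array","items":{"type":"array","items":{"type":"array","items":{"type":"number"}}}}},"required":["deltas"]}

```bash
mkdir -p pics; python3 - <<'E'
from rig import readout, eyes
import cv2,numpy as np
s=readout.sense();print({k:np.round(v,3).tolist() for k,v in s.items()})
for n in("scene","side"):
    f=eyes.grab_frame(n);cv2.imwrite(f'pics/{n}0.png',cv2.cvtColor(f,cv2.COLOR_RGB2BGR));print(eyes.camera_model(n))
print(eyes.camera_model("wrist"))
E
```

```text
{'time': 0.0, 'joint_positions': [62.654, 23.948, -0.59, 92.486, 0.269, 63.637, -3.037], 'qd': [0.007, 0.002, 0.029, 0.054, 0.043, -0.014, 0.039], 'effort': [0.002, -86.444, 0.679, -43.49, 0.019, 0.007, 0.0], 'position': [0.264, -0.566, 0.21], 'tcp_rot': [[0.907, 0.422, -0.001], [0.422, -0.907, 0.001], [-0.0, -0.001, -1.0]], 'ft_force': [-0.446, -0.706, -0.151], 'ft_torque': [0.013, -0.011, 0.033], 'finger_force': 0.0, 'finger_gap': 0.085}
{'fx': 471.7141691821101, 'fy': 471.7141691821101, 'cx': 254.2348582664807, 'cy': 194.9652691902667, 'rvec': array([ 1.96220069,  1.50084357, -0.60262092]), 'tvec': array([-0.15250235, -0.30436731,  1.71177922])}
{'fx': 385.00842523999654, 'fy': 385.00842523999654, 'cx': 258.5048306054663, 'cy': 185.82861204841674, 'rvec': array([ 0.46860201,  2.69719334, -1.21229297]), 'tvec': array([ 0.4860047 , -0.08232152,  1.5603191 ])}
{'fx': 278.07447126711855, 'fy': 278.07447126711855, 'cx': 251.10975686718618, 'cy': 190.54726769528665, 'T_tool_cam': array([[-3.80419785e-04, -9.62492294e-01, -2.71308753e-01,
         6.99642241e-02],
       [ 9.99999874e-01, -4.54797164e-04,  2.11268627e-04,
         9.24574550e-04],
       [-3.26734877e-04, -2.71308638e-01,  9.62492346e-01,
        -1.62721725e-01],
       [ 0.00000000e+00,  0.00000000e+00,  0.00000000e+00,
         1.00000000e+00]])}
```

View pics/scene0.png

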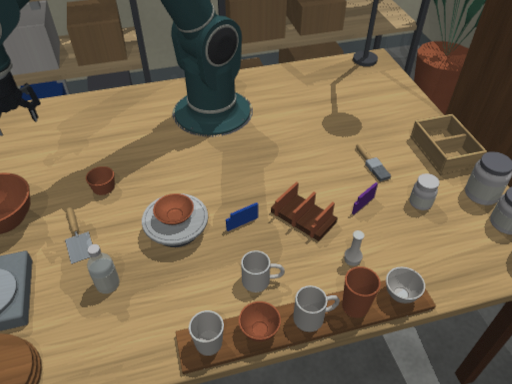

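View pics/side0.png

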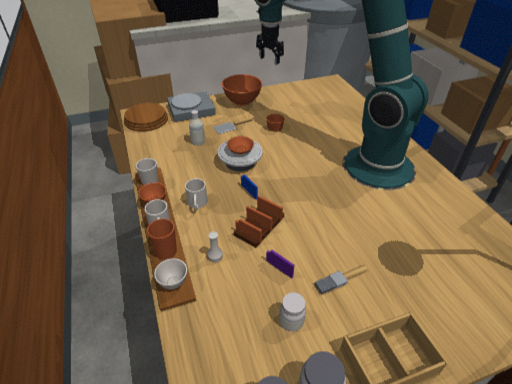

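The scene view shows the rack at about (305,211), the dish on the wheel at (174,215), and blue and purple decoys at (242,216) and (364,199). In the side view the rack is at (260,221). Next I'll enlarge the rack in both views.

```bash
python3 - <<'E'
import cv2,numpy as np
a=cv2.imread('pics/scene0.png')[175:245,262:347];b=cv2.imread('pics/side0.png')[190:252,224:296]
A=cv2.resize(a,None,fx=8,fy=8,interpolation=cv2.INTER_CUBIC)
B=cv2.resize(b,None,fx=8,fy=8,interpolation=cv2.INTER_CUBIC)
for I,u0,v0 in((A,262,175),(B,224,190)):
    for k in range(0,I.shape[1],80): cv2.putText(I,str(u0+k//8),(k,10),0,.4,(255,255,255),1); cv2.line(I,(k,0),(k,6),(255,255,255),1)
    for k in range(0,I.shape[0],80): cv2.putText(I,str(v0+k//8),(0,k+4),0,.4,(255,255,255),1)
cv2.imwrite('pics/a1.png',A);cv2.imwrite('pics/b1.png',B)
E
```

```text
(no output)
```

View pics/a1.png

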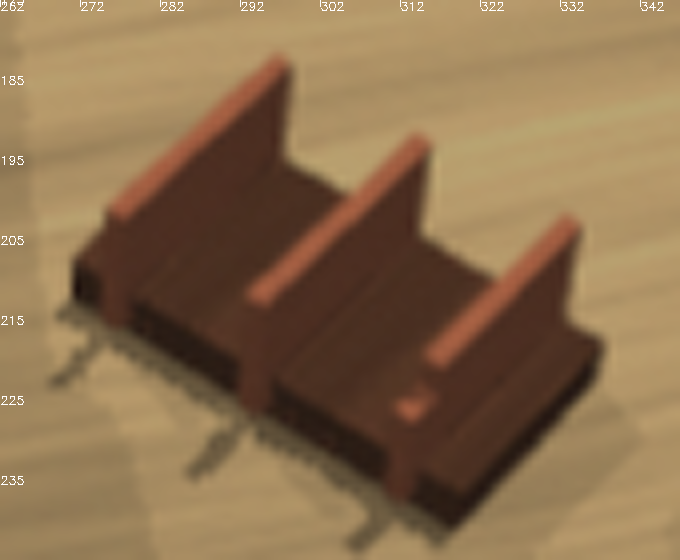

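View pics/b1.png

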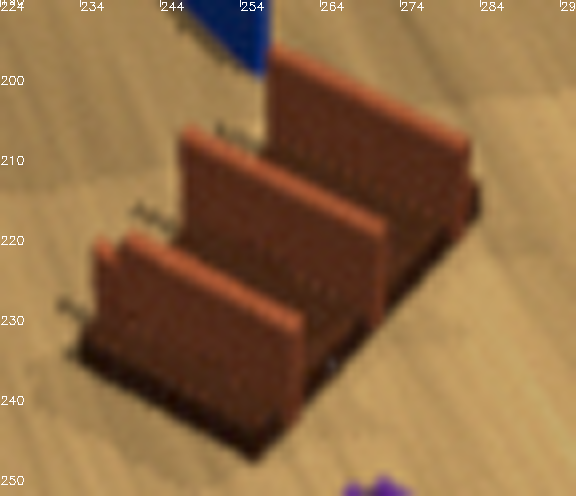

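The notched tile is the right-most in the scene view: its notch is at the near end, around (313,225), and the far top end is at (333,202). In the side view the notch is at (236,221), and neither view shows the label yet.

```bash
cat >h.py <<'E'
from rig import readout, eyes
import cv2,numpy as np
from scipy.spatial.transform import Rotation as Ro
def cam(n,s=None):
    c=eyes.camera_model(n)
    if n=="wrist":
        T=np.eye(4);T[:3,:3]=s["tcp_rot"];T[:3,3]=s["position"];T=T@np.array(c["T_tool_cam"]);return c,T[:3,:3],T[:3,3]
    R=Ro.from_rotvec(c["rvec"]).as_matrix();return c,R.T,-R.T@np.array(c["tvec"])
def back(n,uv,z,s=None):
    c,R,o=cam(n,s);uv=np.atleast_2d(uv).astype(float)
    d=np.c_[(uv[:,0]-c["cx"])/c["fx"],(uv[:,1]-c["cy"])/c["fy"],np.ones(len(uv))]@R.T
    return o+d*((z-o[2])/d[:,2])[:,None]
def proj(n,P,s=None):
    c,R,o=cam(n,s);q=(np.atleast_2d(P)-o)@R;return np.c_[q[:,0]/q[:,2]*c["fx"]+c["cx"],q[:,1]/q[:,2]*c["fy"]+c["cy"]]
E
python3 - <<'E'
from h import *
np.set_printoptions(precision=4,suppress=True)
sc=back("scene",[(297,182.1),(276.6,200.8),(314.1,192.1),(294.1,211.6),(332.9,202.1),(316.2,219.4)],.066)
si=back("side",[(281.7,207.4),(258,195.9),(271.1,217.7),(247,206.1),(260.9,229.9),(239.9,219.2)],.066)
for X in(sc,si):
    print(X)
    for i in(0,2,4):
        d=X[i+1]-X[i];print(np.linalg.norm(d),np.degrees(np.arctan2(d[1],d[0])),(X[i]+X[i+1])/2)
print(back("scene",[(313.1,225.5)],.051))
print("dish rim scene", back("scene",[(173,210)],.09), back("side",[(240,146)],.09), "wheel",back("scene",[(174.5,216)],.058),back("side",[(240,153)],.058))
print(cam("scene")[2],cam("side")[2])
E
```

```text
[[0.4897 0.1537 0.066 ]
 [0.545  0.0751 0.066 ]
 [0.5406 0.1875 0.066 ]
 [0.596  0.1094 0.066 ]
 [0.5907 0.2246 0.066 ]
 [0.6382 0.1577 0.066 ]]
0.09608179016737806 -54.90941699015559 [0.5174 0.1144 0.066 ]
0.09579285807434935 -54.703902571613575 [0.5683 0.1485 0.066 ]
0.08196183141524725 -54.64123772328621 [0.6145 0.1912 0.066 ]
[[0.4902 0.1524 0.066 ]
 [0.5456 0.0733 0.066 ]
 [0.5407 0.1848 0.066 ]
 [0.5972 0.108  0.066 ]
 [0.59   0.2233 0.066 ]
 [0.6379 0.1574 0.066 ]]
0.09661025996470124 -55.00293435613638 [0.5179 0.1129 0.066 ]
0.09530714720822236 -53.64136675630963 [0.5689 0.1464 0.066 ]
0.08149097108404393 -53.970700746604635 [0.614  0.1903 0.066 ]
[[0.6446 0.148  0.051 ]]
dish rim scene [[ 0.5257 -0.2088  0.09  ]] [[ 0.524  -0.1942  0.09  ]] wheel [[ 0.519  -0.2077  0.058 ]] [[ 0.5255 -0.192   0.058 ]]
[ 1.3934 -0.2179  1.0281] [0.8786 0.9824 0.9698]
```

>>> servo_tool([
  [[0.3,-0.25,-0.09,0,0,-50,-0.2],[0.3,-0.25,-0.09,0,0,-50,-0.2],[0.3,-0.25,-0.09,0,0,-50,-0.2],[0.3,-0.25,-0.09,0,0,-50,-0.2],[0.3,-0.25,-0.09,0,0,-50,-0.2],[0.3,-0.25,-0.09,0,0,-50,-0.2],[0.3,-0.25,-0.09,0,0,-50,-0.2],[0.3,-0.25,-0.09,0,0,-50,-0.2],[0.3,-0.25,-0.09,0,0,-50,-0.2],[0.3,-0.25,-0.09,0,0,-50,-0.2],[0.3,-0.25,-0.09,0,0,-50,-0.2],[0.3,-0.25,-0.09,0,0,-50,-0.2]],
])

```text
time: 1.1
position: [0.4307, -0.2123, 0.301]
tcp_rot: [[0.257, 0.966, 0.0], [0.966, -0.257, -0.0], [-0.0, 0.0, -1.0]]
ft_force: [0.0, -2.2, 0.5]
finger_gap: 0.034
finger_force: 0.0
```

```bash
cat >log.py <<'E'
from rig import readout
import json,numpy as np
s=readout.sense()
open('log.jsonl','a').write(json.dumps([np.array(s["joint_positions"]).tolist(),np.array(s["position"]).tolist(),np.array(s["tcp_rot"]).tolist()])+'\n')
np.set_printoptions(precision=4,suppress=True)
print(s["time"],s["joint_positions"],s["position"],np.array(s["tcp_rot"]).tolist(),s["finger_gap"],s["ft_force"])
E
python3 log.py
```

```text
1.1 [ 43.0632   5.1297 -21.813  105.0381   2.0327  70.1908   5.7533] [ 0.4307 -0.2123  0.301 ] [[0.2569247511444537, 0.9664313798226345, 0.00024564909721945093], [0.9664313936588452, -0.25692469001271606, -0.0002549754719041658], [-0.00018330297897825473, 0.0003029125090437073, -0.9999999373220128]] 0.033959143857336206 [ 0.0436 -2.1629  0.4625]
```

>>> servo_tool([
  [[0.43,0.08,0.05,0,0,-50.3,-0.2],[0.43,0.08,0.05,0,0,-50.3,-0.2],[0.43,0.08,0.05,0,0,-50.3,-0.2],[0.43,0.08,0.05,0,0,-50.3,-0.2],[0.43,0.08,0.05,0,0,-50.3,-0.2],[0.43,0.08,0.05,0,0,-50.3,-0.2],[0.43,0.08,0.05,0,0,-50.3,-0.2],[0.43,0.08,0.05,0,0,-50.3,-0.2],[0.43,0.08,0.05,0,0,-50.3,-0.2],[0.43,0.08,0.05,0,0,-50.3,-0.2],[0.43,0.08,0.05,0,0,-50.3,-0.2],[0.43,0.08,0.05,0,0,-50.3,-0.2],[0.43,0.08,0.05,0,0,-50.3,-0.2],[0.43,0.08,0.05,0,0,-50.3,-0.2]],
])

```text
time: 2.27
position: [0.6192, 0.1795, 0.2501]
tcp_rot: [[-0.576, 0.817, -0.001], [0.817, 0.576, -0.001], [-0.0, -0.001, -1.0]]
ft_force: [-0.0, 0.4, 0.2]
finger_gap: 0.0342
finger_force: 0.0
```

```bash
python3 log.py; python3 - <<'E'
from h import *
s=readout.sense();f=cv2.cvtColor(eyes.grab_frame("wrist"),cv2.COLOR_RGB2BGR)
c=np.array([.619,.183,0]);d=np.array([np.cos(np.radians(-54.6)),np.sin(np.radians(-54.6)),0]);n=np.array([-d[1],d[0],0])
P=[c+a*d+b*n+[0,0,.066] for a,b in((-.05,-.004),(-.05,.004),(.035,.004),(.035,-.004))]
print(proj("wrist",P,s))
cv2.imwrite('pics/w1.png',cv2.resize(f,(768,576),interpolation=cv2.INTER_CUBIC))
E
```

```text
2.2667 [  7.6193  28.5971 -37.8822  85.7756  18.0302  71.8948   2.6646] [0.6192 0.1795 0.2501] [[-0.5761648486284054, 0.8173327886167342, -0.0010862122254965607], [0.8173335050668888, 0.5761641844135508, -0.0008798261995381162], [-9.327422016329654e-05, -0.0013947225745878098, -0.9999990230239525]] 0.034184769315841516 [-0.0217  0.4177  0.2324]
[[248.51361799 124.54255445]
 [255.09937364 124.51432025]
 [255.11817628 191.75385508]
 [248.95533711 191.77774599]]
```

View pics/w1.png

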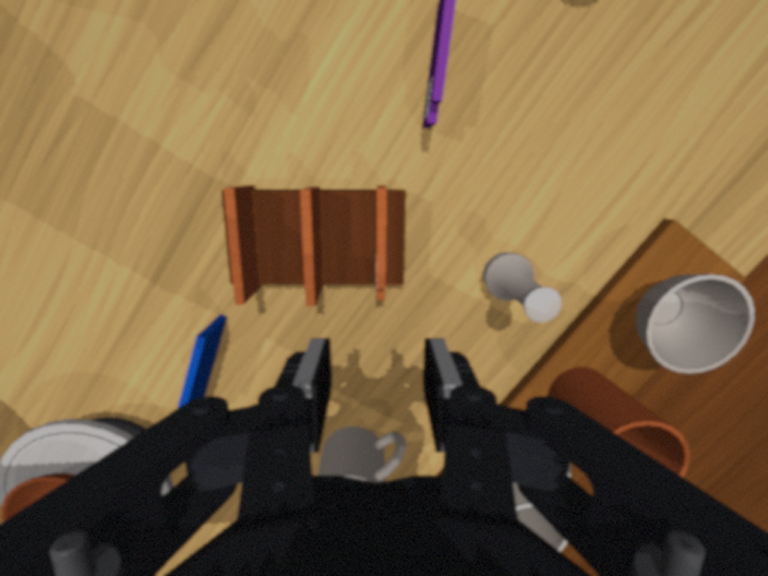

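The wrist view shows the notched tile's top running from (381,186) to (381,255), with the notch at its lower end at about (380,280). That is about 2 px to the right of my prediction, so the position needs a ~1.5 mm correction. To check the joint ranges at the final pose, I'll fit a kinematic model to the logged poses.

```bash
cat >kin.py <<'E'
import numpy as np,json,itertools
from scipy.optimize import least_squares
from scipy.spatial.transform import Rotation as Ro
def fk(q,p,s):
    h,L1,a3,L2,a4,a6,Lt,o1,o7=p;q=np.radians(q)
    z=lambda a:Ro.from_euler('z',a).as_matrix();y=lambda a:Ro.from_euler('y',a).as_matrix()
    R=z(s[0]*q[0]+o1);P=np.array([0,0,h])
    R=R@y(q[1])@z(s[1]*q[2]);P=P+R@[a3,0,L1]
    R=R@y(q[3]);P=P+R@[a4,0,L2]
    R=R@z(s[2]*q[4])@y(q[5]);P=P+R@[a6,0,Lt]
    return P,R@z(s[3]*q[6]+o7)
def fit():
    D=[json.loads(l) for l in open('log.jsonl')]
    D.append([[62.654,23.948,-.59,92.486,.269,63.637,-3.037],[.264,-.566,.2105],[[.907,.422,-.001],[.422,-.907,.001],[0,-.001,-1]]])
    best=None
    for s in itertools.product((1,-1),repeat=4):
      for o7 in (0,np.pi/2,np.pi,-np.pi/2):
        x0=[.35,.4,0,.4,0,0,.25,0,o7]
        def r(p):
            e=1e-3*(np.array(p)-x0)*[1,1,1,1,1,1,1,0,0]
            return np.r_[e,np.concatenate([np.r_[fk(q,p,s)[0]-P,.3*(fk(q,p,s)[1]-R).ravel()] for q,P,R in D])]
        f=least_squares(r,x0)
        if best is None or f.cost<best[0]: best=(f.cost,f.x,s)
    return best,D
def ik(P,R,p,s,q0,lo,hi):
    r=lambda q:np.r_[(fk(q,p,s)[0]-P)*10,(fk(q,p,s)[1]-R).ravel()*2,1e-4*(q-q0)]
    f=least_squares(r,np.clip(q0,lo+.1,hi-.1),bounds=(lo,hi));return f.x,f.cost
lo=np.array([-161.28,-22.2,-73.04,3.21,-68.34,10.77,-161.83]);hi=np.array([161.28,115.67,71.86,147.25,248.33,114.83,161.83])
E
cat >t.py <<'E'
from kin import *
np.set_printoptions(precision=4,suppress=True)
b,D=fit();print(b)
for q,P,R in D: print(fk(q,b[1],b[2])[0]-P,np.abs(fk(q,b[1],b[2])[1]-np.array(R)).max())
np.random.seed(0)
def tgt(tx,ty,tz,P,opt,al):
    # tile axes cols; tool tilted by al in tile plane; grasp height: tile centre is 13mm.. along tool
    T=np.c_[tx,ty,tz]; k=1 if opt=='A' else -1
    R=np.c_[k*tx,-k*ty,-tz]; R=R@Ro.from_euler('y',al,degrees=True).as_matrix(); return R
d=np.radians(-54.6);zz=np.array([0,0,1.]);r=2**-.5
G=([np.cos(d),np.sin(d),0],[-np.sin(d),np.cos(d),0],[0,0,1.])
F=([0,1.,0],[-r,0,-r],[-r,0,r])
for opt in 'AB':
  for al in(-20,0,20):
    for nm,T,c in(('G',G,[.620,.1837,.036]),('F',F,[.523,-.2,.192])):
      T=[np.array(t,float) for t in T];R=tgt(*T,None,opt,al);P=np.array(c)+R[:,2]*.013 if nm=='F' else np.array(c)-[0,0,.006]
      sol=[]
      for i in range(25):
        q0=lo+(hi-lo)*np.random.rand(7) if i else np.array(D[1][0])
        q,cst=ik(P,R,b[1],b[2],q0,lo,hi)
        if cst<1e-3: sol.append(q)
      print(opt,al,nm,len(sol));
      if sol:
        m=[np.min(np.minimum(q-lo,hi-q)) for q in sol]
        for i in np.argsort(m)[::-1][:3]: print('   ',sol[i].round(1),round(m[i],1))
E
python3 t.py
```

```text
(np.float64(2.0000754841612703e-05), array([-0.0256,  0.509 ,  0.0124,  0.4219,  0.0222, -0.0366,  0.0156,
       -0.0529,  1.518 ]), (-1, -1, -1, -1))
[0.0027 0.0041 0.0001] 9.452053000691407e-05
[ 0.0018 -0.0006 -0.0008] 7.998111339624359e-05
[-0.0032  0.0008  0.0008] 0.0004648071904774292
A -20 G 17
    [ -41.5   42.6   30.7   95.1  -44.3   63.7 -134.7] 24.1
    [ -29.7   39.5   13.7   95.5  -33.    57.8 -142.3] 19.5
    [ -29.2   39.4   12.9   95.6  -32.4   57.6 -142.7] 19.1
A -20 F 17
    [ 58.4  31.3 -51.3 101.2  80.2  25.2 -52.6] 14.4
    [ 41.4  24.8 -26.6 101.9  64.1  14.1 -44.2] 3.3
    [ 36.9  24.  -20.8 102.1  59.2  12.  -40.7] 1.3
A 0 G 16
    [ -50.3   47.7   44.2   95.7  -39.9   53.5 -135.3] 26.5
    [ -46.8   45.5   38.5   95.9  -34.8   51.2 -138.8] 23.0
    [ 20.3  57.2 -61.6  95.1  55.7  63.5 157.5] 4.3
A 0 F 19
    [ 64.7  38.7 -64.5 102.5  58.8  21.1 -28.9] 8.5
    [ 66.   40.7 -67.5 102.3  62.8  23.2 -31.4] 5.6
    [ 57.9  32.4 -52.8 103.4  39.3  14.6 -14.6] 3.8
A 20 G 21
    [ -51.2   49.    45.9   96.6  -22.3   39.6 -147.1] 14.7
    [ -50.3   48.3   44.5   96.6
[... 583 characters left out ...]
38.7   24.5 -126. ] 13.7
B 0 G 18
    [  5.4  44.3 -34.9  96.   31.5  49.9  -7.2] 38.2
    [  2.7  43.  -30.7  96.1  27.7  48.6  -4.5] 37.9
    [  0.8  42.3 -28.   96.1  25.2  47.9  -2.8] 37.1
B 0 F 15
    [ 64.6  38.6 -64.4 102.5  58.5  20.9 151.3] 8.7
    [  16.2   22.1   -1.2  103.   -47.9   16.8 -123. ] 6.1
    [ 62.3  36.  -59.9 102.8  51.8  18.1 155.9] 5.9
B 20 G 15
    [-20.4  38.8   0.7  95.8 -24.   54.6  31.2] 43.8
    [-17.9  38.8  -2.6  95.8 -21.6  53.9  29.5] 43.1
    [ -6.3  40.2 -18.6  96.1  -9.2  51.6  20.2] 40.9
B 20 F 20
    [ 61.1  33.2 -55.8 101.1  82.8  27.9 126.7] 17.1
    [ 51.5  27.8 -40.6 101.4  73.9  19.7 130.1] 9.0
    [ 50.6  27.4 -39.3 101.5  73.1  19.2 130.5] 8.4
```

>>> servo_tool([
  [[-0.0035,0.003,0.12,0,-20,0,-0.2],[-0.0035,0.003,0.12,0,-20,0,-0.2],[-0.0035,0.003,0.12,0,-20,0,-0.2],[-0.0035,0.003,0.12,0,-20,0,-0.2],[-0.0035,0.003,0.12,0,-20,0,-0.2],[-0.0035,0.003,0.12,0,-20,0,-0.2],[-0.0035,0.003,0.12,0,-20,0,-0.2],[-0.0035,0.003,0.12,0,-20,0,-0.2]],
])

```text
time: 2.98
position: [0.6248, 0.1786, 0.1325]
tcp_rot: [[-0.54, 0.818, 0.198], [0.769, 0.575, -0.279], [-0.342, 0.002, -0.94]]
ft_force: [0.2, -0.1, 0.9]
finger_gap: 0.0342
finger_force: 0.0
```

```bash
python3 log.py; python3 - <<'E'
from h import *
s=readout.sense();f=cv2.cvtColor(eyes.grab_frame("wrist"),cv2.COLOR_RGB2BGR)
c=np.array([.620,.1837,0]);d=np.array([np.cos(np.radians(-54.6)),np.sin(np.radians(-54.6)),0]);n=np.array([-d[1],d[0],0])
P=[c+a*d+b*n+[0,0,.066] for a,b in((-.05,-.004),(-.05,.004),(.035,.004),(.035,-.004))]
print(proj("wrist",P,s))
cv2.imwrite('pics/w2.png',cv2.resize(f[60:384,120:400],None,fx=2,fy=2,interpolation=cv2.INTER_CUBIC)[:600])
E
```

```text
2.9833 [ -7.7574  32.3148 -28.2696  97.0566  41.0467  59.9233 -20.1315] [0.6248 0.1786 0.1325] [[-0.5396610725378732, 0.8182043230204128, 0.19826147527439628], [0.7692850808486911, 0.5749236170366658, -0.27868135739065836], [-0.3420034958460147, 0.0021261148098918, -0.9396962745828676]] 0.034176116349117804 [ 0.1624 -0.1301  0.8851]
[[242.07611228  99.71020317]
 [253.46012045  99.63426792]
 [253.53413335 196.26006458]
 [244.46008423 196.31758133]]
```

View pics/w2.png

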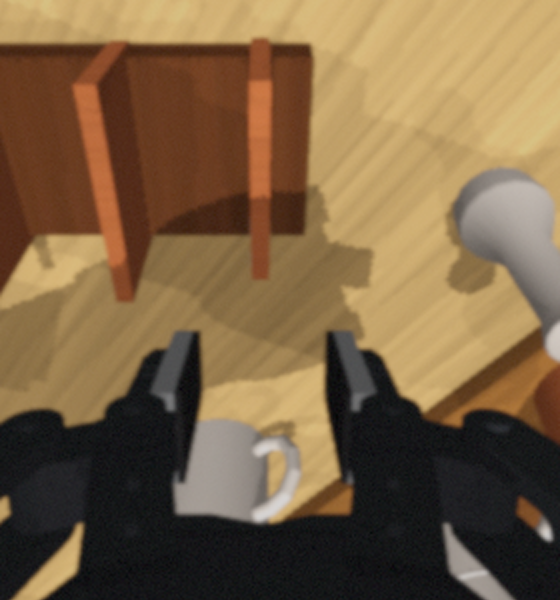

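The tile's top is centred at about u=249.8, which is where the finger centre line projects, so the tool is centred on it. The far end is at v=100, as predicted. Descending.

>>> servo_tool([
  [[0.0085,0,0.023,0,0,0,-0.2],[0.017,0,0.046,0,0,0,-0.2],[0.0235,0,0.0645,0,0,0,-0.2],[0.028,0,0.077,0,0,0,-0.2],[0.0315,0,0.0865,0,0,0,-0.2],[0.0335,0,0.092,0,0,0,-0.2],[0.0335,0,0.092,0,0,0,-0.2],[0.0335,0,0.092,0,0,0,-0.2]],
])

```text
time: 3.7
position: [0.6239, 0.1803, 0.0336]
tcp_rot: [[-0.542, 0.817, 0.198], [0.767, 0.577, -0.279], [-0.342, 0.001, -0.94]]
ft_force: [0.1, -0.3, 0.7]
finger_gap: 0.0342
finger_force: 0.0
```

```bash
python3 log.py; python3 - <<'E'
from h import *
for n,(u,v) in(("scene",(300,200)),("side",(240,220))):
    f=cv2.cvtColor(eyes.grab_frame(n),cv2.COLOR_RGB2BGR)
    cv2.imwrite(f'pics/{n}2.png',cv2.resize(f[v-60:v+50,u-45:u+55],(400,440),interpolation=cv2.INTER_CUBIC))
cv2.imwrite('pics/d.png',np.hstack([cv2.imread('pics/scene2.png'),cv2.imread('pics/side2.png')]))
E
```

```text
3.7 [-10.5296  39.6821 -24.8028  99.6446  47.2359  52.1659 -27.4397] [0.6239 0.1803 0.0336] [[-0.5423251278459129, 0.8165063599423121, 0.19799196923276924], [0.767406457147735, 0.5773360147411442, -0.27887354770715506], [-0.342009919790166, 0.0007001832394967157, -0.9396960809264638]] 0.03421448653975595 [ 0.1279 -0.3008  0.732 ]
```

View pics/d.png

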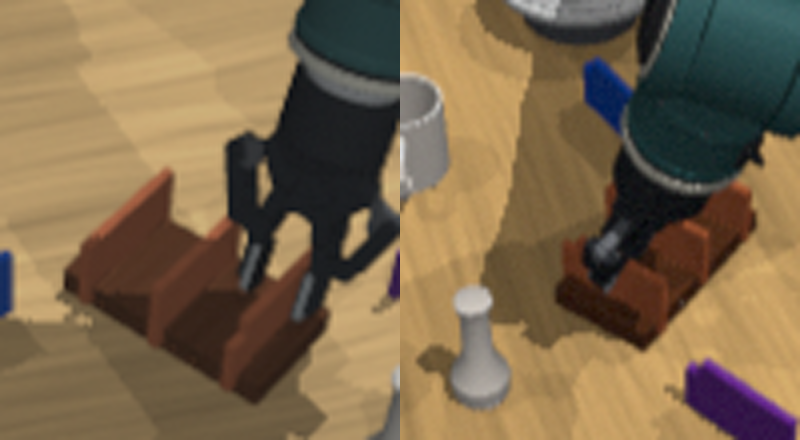

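The fingers straddle the notched tile and nothing is touching. Closing.

>>> servo_tool([
  [[0,0,0,0,0,0,-1],[0,0,0,0,0,0,-1],[0,0,0,0,0,0,-1],[0,0,0,0,0,0,-1],[0,0,0,0,0,0,-1],[0,0,0,0,0,0,-1],[0,0,0,0,0,0,-1],[0,0,0,0,0,0,-1]],
])

```text
time: 4.47
position: [0.6237, 0.1803, 0.0337]
tcp_rot: [[-0.542, 0.816, 0.198], [0.767, 0.577, -0.279], [-0.342, 0.001, -0.94]]
ft_force: [-1.9, -0.6, 7.3]
finger_gap: 0.0063
finger_force: 59.3
```

```bash
python3 log.py
```

```text
4.4667 [-10.5437  39.6673 -24.7978  99.6662  47.254   52.1727 -27.4625] [0.6237 0.1803 0.0337] [[-0.5423350703822678, 0.8164541728815455, 0.19817985522694304], [0.7672309866932285, 0.5774098969952018, -0.27920319466246335], [-0.3423876231571398, 0.000628041640267602, -0.9395585777760228]] 0.006291222317510599 [-1.9241 -0.5885  7.2675]
```

>>> servo_tool([
  [[-0.0034,0,-0.0094,0,0,0,-1],[-0.0068,0,-0.0188,0,0,0,-1],[-0.0137,0,-0.0376,0,0,0,-1],[-0.0205,0,-0.0564,0,0,0,-1],[-0.0308,0,-0.0846,0,0,0,-1],[-0.041,0,-0.1128,0,0,0,-1],[-0.0513,0,-0.141,0,0,0,-1],[-0.0616,0,-0.1692,0,0,0,-1],[-0.0684,0,-0.188,0,0,0,-1],[-0.0684,0,-0.188,0,0,0,-1],[-0.0684,0,-0.188,0,0,0,-1]],
])

```text
time: 5.38
position: [0.6237, 0.1804, 0.235]
tcp_rot: [[-0.542, 0.816, 0.2], [0.768, 0.577, -0.278], [-0.343, 0.003, -0.939]]
ft_force: [-0.1, -0.5, -1.4]
finger_gap: 0.006
finger_force: 58.9
```

```bash
python3 log.py; python3 - <<'E'
from h import *
for n in("scene","side","wrist"):
    cv2.imwrite(f'pics/{n}3.png',cv2.cvtColor(eyes.grab_frame(n),cv2.COLOR_RGB2BGR))
a=cv2.imread('pics/scene3.png');b=cv2.imread('pics/side3.png');w=cv2.imread('pics/wrist3.png')
A=cv2.resize(a[180:260,130:220],None,fx=4,fy=4,interpolation=cv2.INTER_CUBIC);B=cv2.resize(b[120:200,200:280],None,fx=4,fy=4,interpolation=cv2.INTER_CUBIC)
for I,u0,v0 in((A,130,180),(B,200,120)):
    for k in range(0,I.shape[1],80): cv2.putText(I,str(u0+k//4),(k,10),0,.4,(0,0,255),1)
    for k in range(0,I.shape[0],80): cv2.putText(I,str(v0+k//4),(0,k+4),0,.4,(0,0,255),1)
top=np.hstack([A,B]);W=cv2.resize(w[150:330,100:412],(top.shape[1],280))
cv2.imwrite('pics/e.png',np.vstack([top,W]));print(top.shape)
E
```

```text
5.3833 [ -5.9924  26.1629 -30.7951  92.0145  35.8121  68.8385 -13.2455] [0.6237 0.1804 0.235 ] [[-0.5417693767302562, 0.8164574441814205, 0.19970774716583337], [0.7675623461769151, 0.5774001674010389, -0.2783111413807243], [-0.34254048982375673, 0.0025076933613920713, -0.9394997202263052]] 0.0060172604932948025 [-0.0523 -0.5166 -1.3891]
(320, 680, 3)
```

View pics/e.png

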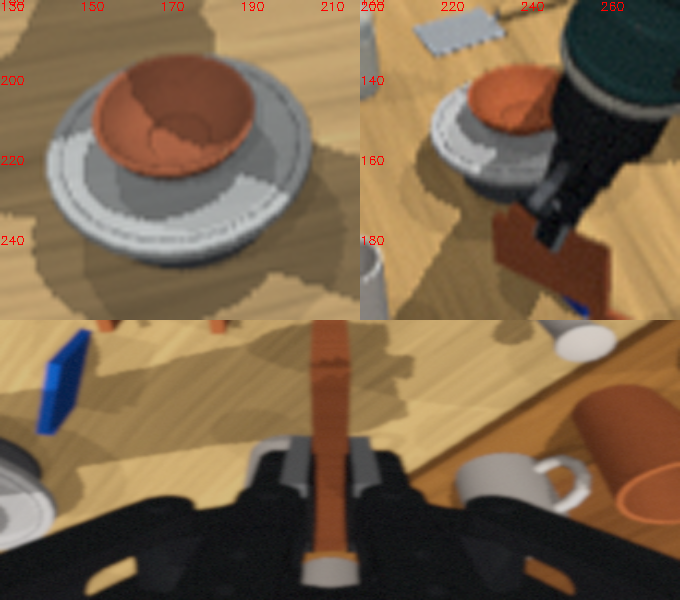

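The tile is out and held square in the pads. The dish rim in the scene view spans u 153.2–193.7 and v 193.2–224.5, and the wheel disc spans u 141.5–208. Next I'll work out the dish centre and the final move, refitting the model.

```bash
cat > f.py <<'E'
from h import *
from kin import *
np.set_printoptions(precision=4,suppress=True)
t=np.linspace(0,2*np.pi,181)
def ext(n,x,y,z,r):
    p=proj(n,np.c_[x+r*np.cos(t),y+r*np.sin(t),0*t+z]);return np.r_[p.min(0),p.max(0)]
f=least_squares(lambda p:ext("scene",*p,.092,.055)-[153.2,193.2,193.7,224.5],[.523,-.2]);print(f.x,f.fun)
g=least_squares(lambda p:(ext("scene",*p,.058,.09)-[141.5,0,208,243.5])[[0,2,3]],[.523,-.2]);print(g.x,g.fun)
# side image initial: rim left 227, right ~252.5, wheel 218..262
h=least_squares(lambda p:(ext("side",*p,.092,.055)-[227,136,0,153])[[0,1,3]],[.523,-.2]);print(h.x,h.fun)
E
python3 f.py; python3 - <<'E'
import cv2
b=cv2.imread('pics/side0.png');cv2.imwrite('pics/s5.png',cv2.resize(b[125:180,205:275],None,fx=8,fy=8,interpolation=cv2.INTER_CUBIC))
E
```

```text
[ 0.5221 -0.2066] [-0.4864  0.3375  0.49   -0.3367]
[ 0.5237 -0.2072] [-0.0812  0.082  -0.0096]
[ 0.5173 -0.201 ] [-0.0001  0.3282 -0.2942]
```

View pics/s5.png

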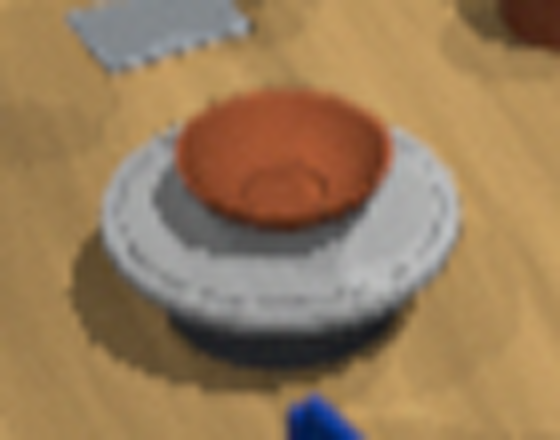

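```bash
cat > g.py <<'E'
from f import *
h=least_squares(lambda p:ext("side",*p,.092,.055)-[227.1,136,253.9,153.5],[.523,-.2]);print(h.x,h.fun)
b,D=fit();p,s=b[1:]
print(p,[np.linalg.norm(fk(q,p,s)[0]-P).round(4) for q,P,R in D])
Rg=np.array(D[-3][2]);Pg=np.array(D[-3][1])
c=np.array([.6205,.184,.036]);c+= Rg[:,1]*(Rg[:,1]@(Pg-c))
ty=Rg[:,1]*[1,1,0];ty/=np.linalg.norm(ty);tz=np.array([0,0,1.]);tx=np.cross(ty,tz)
Rt=np.c_[tx,ty,tz];off=Rg.T@(c-Pg);Rtt=Rg.T@Rt;print("off",off)
r=2**-.5;F=np.c_[[0,1,0],[-r,0,-r],[-r,0,r]]
Rf=F@Rtt.T;Pf=np.array([.522,-.205,.192])-Rf@off
print("final",Pf,Rf.tolist())
q0=np.array(D[-2][0])
qf,cst=ik(Pf,Rf,p,s,np.array([38.1,23.1,-28.9,103.2,-49.2,28.3,-118.5]),lo,hi);print(qf,cst,np.minimum(qf-lo,hi-qf).min())
Pc,Rc=map(np.array,D[-2][1:])
for k in(.25,.5,.75,1):
    P,R=fk(q0+k*(qf-q0),p,s); 
    if k==1:P,R=Pf,Rf
    print(k,"P",P,"d",Rc.T@(P-Pc),"rv",np.degrees(Ro.from_matrix(Rc.T@R).as_rotvec()),"from prev",np.degrees(Ro.from_matrix(Rc.T@R).magnitude()),'tile',P+R@off)
    Pc,Rc=P,R
E
python3 g.py | tail -n +4
```

```text
[ 0.5198 -0.2002] [-0.6795  0.5465  0.6812 -0.5504]
[ 0.2718  0.5085  0.0085  0.4618 -0.0009  0.0043  0.3211 -0.0443 -4.7551] [np.float64(0.0083), np.float64(0.0039), np.float64(0.0013), np.float64(0.0009), np.float64(0.0009), np.float64(0.0024), np.float64(0.0043)]
off [ 0.0038 -0.     -0.0038]
final [ 0.5236 -0.2001  0.1904] [[0.24195255832230875, -0.7075507342349426, 0.663950990664886], [-0.9395587630740829, 1.0807321493235756e-17, 0.34238769068221375], [-0.24225666193520673, -0.7066625492295412, -0.664785492669942]]
[ 63.4644  17.2087 -23.6717 124.6595 -65.6135  42.9425 -78.0627] 1.6424927491293553e-05 2.726469996653151
0.25 P [0.5571 0.0932 0.1786] d [-0.0115 -0.1049  0.064 ] rv [11.1388 21.1291 42.7667] from prev 48.98475030054791 tile [0.5579 0.0969 0.1824]
0.5 P [0.5296 0.0355 0.1664] d [-0.0612 -0.0178  0.0126] rv [ 9.0872 19.7703 47.6592] from prev 52.391216351842274 tile [0.5329 0.036  0.1707]
0.75 P [ 0.5371 -0.0526  0.1783] d [-0.0354  0.0689 -0.0443] rv [ 9.1462 20.6272 49.9832] from prev 54.84030457987051 tile [ 0.5394 -0.0561  0.1817]
1 P [ 0.5236 -0.2001  0.1904] d [ 0.0478  0.1067 -0.0918] rv [12.5369 21.6833 50.5877] from prev 56.448719116218044 tile [ 0.522 -0.205  0.192]
```

```bash
cat >> g.py <<'E'
print("----")
np.random.seed(1);sol=[]
for x in(Pf,):
  for i in range(60):
    q,cst=ik(Pf,Rf,p,s,lo+(hi-lo)*np.random.rand(7),lo,hi)
    if cst<1e-3: sol.append(q)
m=[np.min(np.minimum(q-lo,hi-q)) for q in sol]
for i in np.argsort(m)[::-1][:14]: print(sol[i].round(1),round(m[i],1))
E
python3 g.py | sed '1,/----/d'
```

```text
[ 91.8  26.8 -59.2 124.5 -47.5  30.1 -92.5] 13.9
[ 71.2  18.5 -32.8 124.6 -62.9  40.3 -80. ] 5.4
[ 68.4  18.  -29.5 124.6 -64.   41.3 -79.2] 4.4
[ 68.4  17.9 -29.4 124.7 -64.   41.3 -79.2] 4.3
[ 64.7  17.4 -25.1 124.7 -65.2  42.5 -78.3] 3.1
[ 64.   17.3 -24.3 124.7 -65.4  42.8 -78.2] 2.9
[  99.9   36.4  -73.   124.4  -23.5   23.3 -113.8] 0.0
[  99.9   36.4  -73.   124.4  -23.5   23.3 -113.8] 0.0
[  99.9   36.4  -73.   124.4  -23.5   23.3 -113.8] 0.0
[  99.9   36.4  -73.   124.4  -23.5   23.3 -113.8] 0.0
[  99.9   36.4  -73.   124.4  -23.5   23.3 -113.8] 0.0
[  99.9   36.4  -73.   124.4  -23.5   23.3 -113.8] 0.0
[ 53.4  16.3 -12.1 124.7 -68.3  46.  -76.2] 0.0
[ 53.4  16.3 -12.1 124.7 -68.3  46.  -76.2] 0.0
```

>>> servo_tool([
  [[-0.003,-0.004,0,0.6,1.1,2.2,-1],[-0.009,-0.013,0.001,1.7,3.2,6.5,-1],[-0.017,-0.026,0.001,3.3,6.3,12.9,-1],[-0.026,-0.039,0.002,5,9.5,19.4,-1],[-0.034,-0.052,0.003,6.6,12.6,25.8,-1],[-0.043,-0.065,0.004,8.3,15.8,32.3,-1],[-0.05,-0.076,0.004,9.7,18.5,37.8,-1],[-0.055,-0.083,0.005,10.6,20.2,41.3,-1],[-0.057,-0.087,0.005,11,21,43,-1],[-0.057,-0.087,0.005,11,21,43,-1]],
])

```text
time: 6.37
position: [0.5843, 0.0829, 0.2475]
tcp_rot: [[0.157, 0.986, -0.064], [0.988, -0.156, 0.021], [0.01, -0.067, -0.998]]
ft_force: [-0.2, 0.3, -2.0]
finger_gap: 0.0063
finger_force: 58.9
```

```bash
python3 log.py; cat > st.py <<'E'
import sys
from h import *
np.set_printoptions(precision=4,suppress=True)
off=np.array([.0038,0,-.0038])
Rf=np.array([[0.24195,-0.70755,0.66395],[-0.93956,0,0.34239],[-0.24226,-0.70666,-0.66479]])
u,_,v=np.linalg.svd(Rf);Rf=u@v;C=np.array([.522,-.205,.192]);Pf=C-Rf@off
s=readout.sense();P=np.array(s["position"]);R=np.array(s["tcp_rot"]);u,_,v=np.linalg.svd(R);R=u@v
rv=Ro.from_matrix(R.T@Rf).as_rotvec(degrees=True)
if len(sys.argv)>1: n=np.linalg.norm(rv);rv=rv*(n-360)/n
print("d",R.T@(Pf-P),"rv",rv,np.linalg.norm(rv),"gap",s["finger_gap"],"force",s["ft_force"],"tile err",P+R@off-C)
E
python3 st.py long;python3 st.py
```

```text
6.3667 [ 10.36    22.7492 -26.9311  91.6093   8.4312  71.3762 -26.9788] [0.5843 0.0829 0.2475] [[0.15691205954310022, 0.9855180750298079, -0.06428630771388656], [0.9875582230175352, -0.15588774646698958, 0.020682520443401575], [0.010361550095944564, -0.06673180868960076, -0.9977171462837671]] 0.0062583342451989574 [-0.2407  0.3379 -1.9901]
d [-0.2896 -0.0119  0.055 ] rv [ -35.8669  -77.9657 -177.0738] 196.77456427530217 gap 0.0062583342451989574 force [-0.2407  0.3379 -1.9901] tile err [0.0631 0.2915 0.0593]
d [-0.2896 -0.0119  0.055 ] rv [ 29.7518  64.6729 146.8836] 163.22543572469783 gap 0.0062583342451989574 force [-0.2407  0.3379 -1.9901] tile err [0.0631 0.2915 0.0593]
```

>>> servo_tool([
  [[-0.005,0,0,0.5,1.1,2.5,-1],[-0.015,-0.001,0,1.5,3.3,7.4,-1],[-0.029,-0.001,0,3,6.5,14.7,-1],[-0.043,-0.002,0,4.5,9.7,22,-1],[-0.058,-0.003,0,5.9,13,29.4,-1],[-0.072,-0.003,0,7.4,16.2,36.7,-1],[-0.085,-0.004,0,8.7,19,43.1,-1],[-0.093,-0.004,0,9.6,20.8,47.2,-1],[-0.0965,-0.004,0,9.9,21.6,49,-1],[-0.0965,-0.004,0,9.9,21.6,49,-1]],
])

```text
time: 7.2
position: [0.5653, -0.0113, 0.2465]
tcp_rot: [[0.862, 0.508, 0.003], [0.463, -0.788, 0.406], [0.209, -0.348, -0.914]]
ft_force: [0.1, -0.3, -1.3]
finger_gap: 0.0064
finger_force: 58.9
```

```bash
python3 log.py;python3 st.py
```

```text
7.2 [ 27.1474  20.327  -19.9084  97.7146 -18.3658  67.5078 -43.6036] [ 0.5653 -0.0113  0.2465] [[0.8615555227174294, 0.5076520276184737, 0.003391184151497655], [0.4627701368201638, -0.7880961750866435, 0.40589188127043063], [0.20872441577962064, -0.3481290531809357, -0.9139148103564144]] 0.006370238155219894 [ 0.1358 -0.3252 -1.3302]
d [-0.135   0.1471 -0.0255] rv [19.7837 43.0849 97.8189] 108.70254425257691 gap 0.006370238155219894 force [ 0.1358 -0.3252 -1.3302] tile err [0.0465 0.1939 0.0587]
```

>>> servo_tool([
  [[-0.003,0.003,-0.002,0.5,1.1,2.5,-1],[-0.009,0.0095,-0.006,1.5,3.3,7.4,-1],[-0.0185,0.019,-0.0115,3,6.5,14.7,-1],[-0.028,0.0285,-0.017,4.5,9.7,22,-1],[-0.037,0.038,-0.023,5.9,13,29.4,-1],[-0.046,0.0475,-0.029,7.4,16.2,36.7,-1],[-0.054,0.0555,-0.0335,8.7,19,43.1,-1],[-0.059,0.061,-0.037,9.6,20.8,47.2,-1],[-0.0616,0.0634,-0.0383,9.9,21.5,49,-1],[-0.0616,0.0634,-0.0383,9.9,21.5,49,-1]],
])

```text
time: 8.03
position: [0.5447, -0.1041, 0.247]
tcp_rot: [[0.901, -0.272, 0.338], [-0.424, -0.716, 0.554], [0.091, -0.643, -0.76]]
ft_force: [0.0, -0.7, -0.9]
finger_gap: 0.0061
finger_force: 58.9
```

```bash
python3 log.py;python3 st.py; python3 g.py | sed '1,/----/d'|head -5
```

```text
8.0333 [ 40.7279  16.4297 -12.5783 109.4956 -43.53    60.6861 -60.3971] [ 0.5447 -0.1041  0.247 ] [[0.9009003254265954, -0.272328819696189, 0.3379580116066717], [-0.4243933384412905, -0.7158606853355207, 0.5544671076606934], [0.09093348081378552, -0.6429467265285975, -0.7604936613235181]] 0.006074477522650263 [ 0.0447 -0.6692 -0.8647]
d [ 0.0166  0.1108 -0.0173] rv [ 9.9336 21.6673 49.007 ] 54.49617990579914 gap 0.006074477522650263 force [ 0.0447 -0.6692 -0.8647] tile err [0.0248 0.0972 0.0582]
```

>>> servo_tool([
  [[0.001,0.0055,-0.001,0.5,1.1,2.5,-1],[0.0025,0.0165,-0.0025,1.5,3.3,7.4,-1],[0.005,0.033,-0.005,3,6.5,14.7,-1],[0.0075,0.05,-0.008,4.5,9.7,22,-1],[0.01,0.0665,-0.0105,5.9,13,29.4,-1],[0.0125,0.083,-0.013,7.4,16.2,36.7,-1],[0.0145,0.0975,-0.015,8.7,19,43.1,-1],[0.016,0.107,-0.0165,9.6,20.8,47.2,-1],[0.0166,0.1108,-0.0173,9.9,21.6,49,-1],[0.0166,0.1108,-0.0173,9.9,21.6,49,-1],[0.0166,0.1108,-0.0173,9.9,21.6,49,-1],[0.0166,0.1108,-0.0173,9.9,21.6,49,-1]],
])

```text
time: 9.03
position: [0.525, -0.2001, 0.1912]
tcp_rot: [[0.247, -0.706, 0.663], [-0.939, -0.005, 0.345], [-0.24, -0.708, -0.664]]
ft_force: [0.3, -0.1, -1.2]
finger_gap: 0.0063
finger_force: 59.1
```

```bash
python3 log.py;python3 st.py; python3 - <<'E'
from h import *
for n in("scene","side"):
    cv2.imwrite(f'pics/{n}4.png',cv2.cvtColor(eyes.grab_frame(n),cv2.COLOR_RGB2BGR))
a=cv2.imread('pics/scene4.png');b=cv2.imread('pics/side4.png')
A=cv2.resize(a[135:255,120:220],None,fx=4,fy=4,interpolation=cv2.INTER_CUBIC);B=cv2.resize(b[70:190,190:290],None,fx=4,fy=4,interpolation=cv2.INTER_CUBIC)
for I,u0,v0 in((A,120,135),(B,190,70)):
    for k in range(0,I.shape[1],80): cv2.putText(I,str(u0+k//4),(k,10),0,.4,(0,0,255),1)
    for k in range(0,I.shape[0],80): cv2.putText(I,str(v0+k//4),(0,k+4),0,.4,(0,0,255),1)
cv2.imwrite('pics/z.png',np.hstack([A,B]))
r=2**-.5;F=np.c_[[0,1,0],[-r,0,-r],[-r,0,r]];C=np.array([.522,-.205,.192])
for n in("scene","side"): print(n,proj(n,C+np.array([[-.05,-.004,-.03],[.05,-.004,-.03],[.05,-.004,.015],[.035,-.004,.015],[.035,-.004,.03],[-.05,-.004,.03]])@F.T).round(1).tolist())
E
```

```text
9.0333 [ 58.0857  16.9792 -18.6796 123.8284 -68.2854  42.3715 -76.1517] [ 0.525  -0.2001  0.1912] [[0.24723503978757974, -0.7064367749518123, 0.6631907102010073], [-0.9386562380971958, -0.004794009950425214, 0.344820945056729], [-0.24041485349797836, -0.7077599172489762, -0.6642865328706188]] 0.006329383045222888 [ 0.3416 -0.0902 -1.1516]
d [-0.0001  0.0016 -0.0004] rv [0.0101 0.1484 0.2889] 0.3249339696176287 gap 0.006329383045222888 force [ 0.3416 -0.0902 -1.1516] tile err [0.0015 0.     0.0008]
scene [[151.5, 197.1], [191.2, 189.6], [187.8, 172.1], [181.9, 173.2], [180.7, 167.3], [146.8, 173.5]]
side [[229.2, 120.7], [237.0, 134.4], [245.0, 125.5], [243.8, 123.4], [246.5, 120.4], [239.4, 109.1]]
```

View pics/z.png

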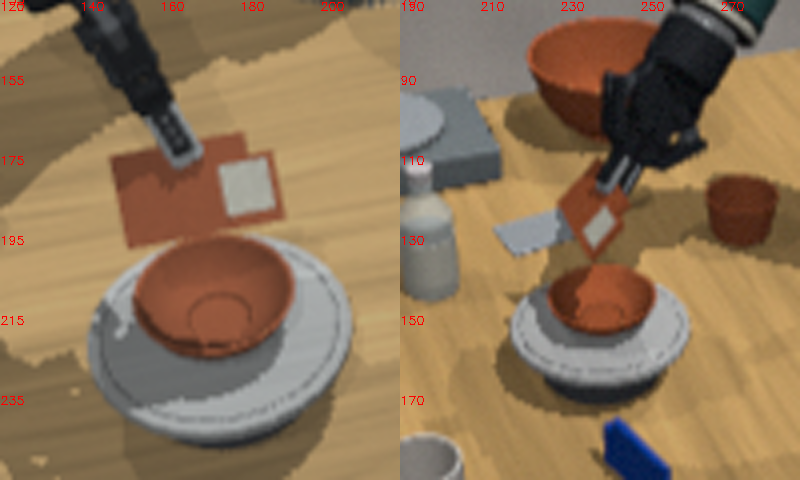

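The label faces up and towards the far side, and the notch is on the robot's left. The tile corners in the scene view, e.g. (152,197), (191,189.5) and (181,168), match the target projection within 1 px. I'll let it settle and check joint 5, which is close to its limit.

>>> servo_tool([
  [[0,0,0,0,0,0,-1],[0,0,0,0,0,0,-1],[0,0,0,0,0,0,-1],[0,0,0,0,0,0,-1],[0,0,0,0,0,0,-1]],
])

```text
time: 9.55
position: [0.5245, -0.2, 0.1907]
tcp_rot: [[0.245, -0.707, 0.663], [-0.939, -0.003, 0.344], [-0.242, -0.707, -0.665]]
ft_force: [0.1, 0.8, -0.7]
finger_gap: 0.0061
finger_force: 59.1
```

```bash
python3 log.py;python3 st.py; python3 - <<'E'
from kin import *
np.set_printoptions(precision=3,suppress=True)
b,D=fit();p,s=b[1:];q=np.array(D[-2][0]);P0,R0=fk(q,p,s)
J=[]
for i in range(7):
    e=q.copy();e[i]+=.1;P,R=fk(e,p,s);J.append(np.r_[(P-P0)*10000,Ro.from_matrix(R0.T@R).as_rotvec(degrees=True)*10])
J=np.array(J).T;u,S,v=np.linalg.svd(J);print("null",v[-1]);J[:3]/=1
Jp=np.linalg.pinv(J);print("dj5 per mm xyz world, per deg tool rot",Jp[4])
E
```

```text
9.55 [ 58.2401  16.9692 -18.8322 123.9136 -68.2795  42.2745 -76.2477] [ 0.5245 -0.2     0.1907] [[0.24492684127479536, -0.7074104110009182, 0.6630093157947806], [-0.9389313319322391, -0.00258889029814012, 0.34409482931740737], [-0.24169980624548018, -0.7067982796063783, -0.6648438881469552]] 0.006124327005398262 [ 0.0798  0.8432 -0.6987]
d [-0.      0.0008 -0.0004] rv [0.0403 0.1042 0.1433] 0.18166381944022558 gap 0.006124327005398262 force [ 0.0798  0.8432 -0.6987] tile err [0.0009 0.0001 0.0003]
null [-0.619 -0.061  0.726  0.002 -0.174  0.201  0.122]
dj5 per mm xyz world, per deg tool rot [-0.    -0.09   0.112 -1.802 -0.739 -0.021]
```

>>> servo_tool([
  [[0.0005,-0.001,-0.0015,-0.4,-0.2,0,-1],[0.0005,-0.001,-0.0015,-0.4,-0.2,0,-1],[0.0005,-0.001,-0.0015,-0.4,-0.2,0,-1],[0.0005,-0.001,-0.0015,-0.4,-0.2,0,-1],[0.0005,-0.001,-0.0015,-0.4,-0.2,0,-1],[0.0005,-0.001,-0.0015,-0.4,-0.2,0,-1],[0.0005,-0.001,-0.0015,-0.4,-0.2,0,-1],[0.0005,-0.001,-0.0015,-0.4,-0.2,0,-1]],
])

```text
time: 10.22
position: [0.5242, -0.2011, 0.1922]
tcp_rot: [[0.247, -0.712, 0.657], [-0.938, -0.004, 0.347], [-0.244, -0.702, -0.669]]
ft_force: [-0.1, -0.3, -0.9]
finger_gap: 0.0065
finger_force: 59.2
```

```bash
python3 log.py;python3 st.py; python3 -c "
from rig import readout;print(readout.sense()['qd'])"
```

```text
10.2167 [ 58.1149  16.8819 -18.6298 123.475  -67.1799  42.6591 -77.3849] [ 0.5242 -0.2011  0.1922] [[0.2467570605542747, -0.7120842435075849, 0.6573028093769601], [-0.9377826662756004, -0.00448402850600679, 0.3471938425741202], [-0.24428390020555923, -0.7020797131641019, -0.6688867261829708]] 0.006495690493697637 [-0.1204 -0.2811 -0.8985]
d [-0.0006  0.0017  0.0012] rv [0.4351 0.2944 0.1139] 0.5375649459351053 gap 0.006495690493697637 force [-0.1204 -0.2811 -0.8985] tile err [ 0.0006 -0.001   0.0019]
[ 0.04403281  0.11315872  0.01372607 -0.19363515 -0.05032071  0.00897698
  0.0413701 ]
```

Joint 5 now has over 1° of margin, the tile is within 2 mm and 0.6° of the target, and the arm is steady. Handing in.

```bash
python3 -c "
from rig import manip;print(manip.finish_job())"
```

```text
the job is handed in; nothing more can be done
None
```

The notched tile is held steady over the dish as asked (centre about 10 cm above the rim, notched end to the robot's left, label face up and away at 45°), and the job was handed in at about 10 s; no verdict was returned.

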